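Slide the thin board off the worktop edge and tare it on the scale

ROBOT

A 6-joint arm with a two-finger parallel gripper is mounted at the origin on the work surface. World frame = base frame: x ahead of the robot, y to its left, z up, the work surface at z = 0. Lengths are in m, angles in rad, forces in N, time in s.
With the tool pointing down it reaches from about 0.425 to 0.95 m from the base axis. Payload 3.5 kg.
Tool frame: the origin (TCP) lies between the finger pads; the fingertips stand 25 mm ahead of it and the grasp point (between the pads) lies 6 mm ahead of it (ctrl.finger_overhang is the distance from the TCP to the fingertips, in m); x points along the fingers, y is the direction in which the jaws open and shut, and the axes are right-handed (so a half turn about x gives the same grasp; the last joint's range is limited). The gripper opens to 85 mm and grips with 20 to 120 N. Pads are 22 mm wide; open, the fingers measure 114 mm over their backs; the gripper's body (76 mm by 85 mm) begins 54 mm behind the grasp point. The pads swing forward as they close: fully open they stand 13 mm farther back than shut.
Start: joints at [1.005, 0.286, 1.577, -0, 1.279, -0.15], TCP at [0.273, 0.617, 0.256] pointing down, gripper open.
Joint ranges: [-2.77, 2.77], [-0.9, 2.22], [0.21, 2.48], [-1.53, 4.67], [0.24, 2.81], [-2.84, 2.84]. Speed limits (rad/s): [2.79, 2.79, 3.14, 3.14, 3.14, 3.14].

INTERFACE

Orientations are given as a unit quaternion [x, y, z, w].
In Python, from plant import ctrl gives the robot as it stands.
- The arm moves only by the tool play_rows, never from a script. Its argument "targets" is a list of rows, each an object with "delta_pos": the shift along the world's x, y, z normalised to -1 to 1, where 1 is 1000 mm, a list of three; "delta_rot": the turn, a rotation vector about the world's x, y, z normalised to -1 to 1, where 1 is pi rad, a list of three; "claw": the finger opening in mm, from 0 to 85.4. In form: [{"delta_pos": [tx, ty, tz], "delta_rot": [wx, wy, wz], "claw": claw}, ...]. A call has 1 to 20 rows; each row is the pose to reach, as a shift and turn from the pose measured when the call began, turning the shorter way round; what a row does not reach only later rows make up. A row lasts 1/12 s, in which the tool goes at most 41.7 mm and 7.16 degrees, less where a joint would pass 70% of its speed; a pose out of reach is approached as far as the arm can. A call with a number of a shift or a turn outside -1 to 1 is refused whole. A call with a gripper value outside its range is refused whole. The fingers move at their own pace and stop on an object; "newtons" is the grip in N (left out, the last holds). Time passes only in rows, so rows that repeat a pose let the fingers close. It gives the time, the measured TCP pose, the force and the opening at its end, in the units of the state.
- ctrl.get_state(): the state, without advancing time (a new reading comes with each control period).
- ctrl.read_camera(name): name is "scene" or "top" or "wrist"; returns the picture (400x640x3 uint8, blue, green, red); there is no depth.
- ctrl.calibration(name): a dict with "fx", "fy", "cx", "cy" (pixels), "k1" (the pictures are not rectified: a ray, as slopes to the right and down, at radius r is drawn at 1 + k1 r^2 times it, then the intrinsics apply), "camera_from_world" (4x4, takes a point from world to camera coordinates). Camera axes: x right, y down, z forward; pixel columns grow to the right and rows downward; lengths in m; the calibration is good to about 2 mm. A picture is of the moment at which its call begins: read the wrist's pose just before it. calibration takes no time and is no camera call; for the wrist camera it gives the pose at the moment of the call.
- ctrl.sign_off(): hands the job in, once; it reports no verdict.
The state is a dict: "time": time; "qpos": joint angles; "dq": joint speeds; "joint_efforts": joint torques, N m; "eef_pos": TCP position; "tcp_rot": TCP orientation; "contact_force": force on the tool from outside, world axes, zero at the start; "wrist_torque": the same for the moment, N m; "opening": opening from 0.0 (shut) to 1.0 (fully open).
Only numpy, scipy, OpenCV 4.12 (cv2) and the standard library are available. Lean on these libraries where they do the work, as an engineer would, in place of code of your own. Each camera call takes 0.05 s, during which the arm holds its last target. There are 200 camera calls.

TASK

The thin chopping board lies flat on the steel worktop, too thin to pick up well: slide it out over the front edge until most of its handle stands out past the edge, then pinch it there by the handle. Lay it flat on the middle of the kitchen scale's platter, its handle pointing straight out to the left or right side of the scale so that display and keys stay clear, set down and not dropped, and let go; then press the scale's tare key right down and release it. Do not let the board fall off, and leave the bowl, mug and jar where they are.

Things in the scene. Friction and masses are not known exactly. Their poses are not given: they have to be found in the camera images.
- front_edge (a point): a fixed point on the top of the worktop's front edge (far from the robot), at the middle of its length; the edge is straight and runs along world y, the worktop's top is z = 0 and 40 mm thick, with free space beyond the edge (the cupboard under it is set back 60 mm)
- board_center (a point): centre (half-way up) of the blade of a thin paddle-shaped brown wood-fibre board, about 120 g, 4 mm thick; blade 120 mm long (its x) by 110 mm wide (its y), corner radius 10 mm, with a handle 34 mm wide and 80 mm long from the middle of its end; x points to the handle, z up. It balances 15 mm from here towards the handle. At the start it lies wholly on the worktop, handle to the front edge
- board_grip (a point): on the board's handle, half-way up: 112 mm from the blade's centre and 28 mm from the handle's end, at a 14 mm wide hanging slot; the handle is 34 mm wide across here, with straight upright sides 4 mm high
- board_tip (a point): the end of the board's handle, half-way up, 140 mm from the blade's centre. The board slides on the worktop (friction about 0.6) when pushed at its straight rear edge, 60 mm behind the blade's centre, or dragged by fingertips pressed on it
- scale: white plastic portion scale, 240 mm deep (its x) by 190 mm wide (its y), that cannot be moved; origin at the centre of its underside on the worktop; its x points to its front (away from the robot) with the sloping display panel, its y to the right as seen by a person facing the panel
- platter_center (a point): centre of the top face of the scale's flat steel platter, 160 mm (scale's x) by 176 mm (scale's y), 78 mm above the worktop and fixed; axes as the scale's; the housing under it is 62 mm high and reaches 7 mm further out than the platter on the left and right
- tare_key (a joint): travel of the tare key, in m: 0 up, 0.004 fully down; it springs back, and takes about 1.2 N to start and 4 N to hold down
- tare_key_top (a point): centre of the top of the tare key, the only raised key: white, oblong, 36 mm (scale's y) by 22 mm, 6 mm proud of the sloping panel, to the right of the display as seen facing the panel; it faces upward and leans 16 degrees to the front; it can be pressed straight down
- bowl: steel mixing bowl, 190 mm across and 85 mm high, loose; origin at the centre of its underside
- mug: blue stoneware mug, 82 mm across and 92 mm high, with a handle at its +y, loose; origin at the centre of its underside
- jar: closed glass jar with a steel lid, 72 mm across and 105 mm high, loose; origin at the centre of its underside
Mind the look-alikes: they are no part of the job. Of the things that look like the part that bears board_center, the middle-sized one is meant.

How it is judged:
On the way, in this order (a step that is already met when the one before it is completed fails the run):
1. the board, still lying flat on the worktop, has been slid out so that its handle's end stands at least 40 mm past the front edge (x of board_tip in the frame of front_edge above 0.04 m and height (world z) of board_center between -0.002 and 0.006 m and angle between board_center's own z axis and vertical below 0.04 rad), for 0.2 s.
2. the board has been laid flat on the middle of the platter and let go, its handle out to one side (horizontal distance between board_center and platter_center below 0.035 m and z of board_center in the frame of platter_center below 0.006 m and angle between board_center's own z axis and vertical below 0.05 rad and angle between the x axis of board_center and the y axis of platter_center, either way round below 0.35 rad and contact force between board and the fingers below 0.05 N), for 0.2 s.
3. with the board on the platter, the tare key has been pressed right down (value of joint tare_key above 0.003 m and horizontal distance between board_center and platter_center below 0.035 m and z of board_center in the frame of platter_center below 0.006 m), for 0.05 s.
At the end, for the whole second after the job is handed in: The board lies still and level (within 3 degrees) on the platter, its blade's centre within 35 mm of the platter's centre and its handle within 20 degrees of pointing straight out to the left or right side of the scale, and the tare key is up again (horizontal distance between board_center and platter_center below 0.035 m and z of board_center in the frame of platter_center between -0.002 and 0.006 m and angle between board_center's own z axis and vertical below 0.05 rad and angle between the x axis of board_center and the y axis of platter_center, either way round below 0.35 rad and linear speed of board below 0.01 m/s and value of joint tare_key below 0.001 m); the robot touches nothing.
It fails at once if the board fell off the worktop (height (world z) of board_center below -0.03 m).
It fails at once if the board was dropped (falling free, faster than 0.7 m/s) (linear speed of board above 0.7 m/s and contact force between board and the fingers below 0.05 N).
It fails at once if the bowl was shoved or tipped (more than 30 mm or 17 degrees) (distance of bowl from where it was at the start of the episode above 0.03 m or angle between bowl's own z axis and vertical above 0.3 rad).
It fails at once if the mug was shoved or tipped (more than 30 mm or 17 degrees) (distance of mug from where it was at the start of the episode above 0.03 m or angle between mug's own z axis and vertical above 0.3 rad).
It fails at once if the jar was shoved or tipped (more than 30 mm or 17 degrees) (distance of jar from where it was at the start of the episode above 0.03 m or angle between jar's own z axis and vertical above 0.3 rad).
It also fails if it takes over 64 s, if anything falls off the work surface, if the arm or the gripper's body presses on something with over 40 N, if the wrist force passes 120 N, or if a joint passes its speed limit or range.

## Working session

There is one attempt and no reset: what is moved stays moved. The work goes in short steps, Python scripts to look and compute and a tool call to move; the robot and the scene stay as the last step left them, time stands still between calls to the robot, and variables do not carry over. Pictures are saved under pics/ and viewed, about 8 in all and at most 12, crops included, and the job is handed in when it is done.

Besides the shell and the picture viewer there is one more tool, called after ">>>" by a JSON object that holds its "api" and its "payload". play_rows: Moves the arm, as the interface text tells. Its arguments: {"type":"object","properties":{"targets":{"type":"array"},"newtons":{"type":"number"}},"required":["targets"]}

```bash
mkdir -p pics; ls; cat > h.py <<'E'
import numpy as np, cv2
from plant import ctrl
def pix2ray(c,uv):
    uv=np.atleast_2d(np.array(uv,float)); s=np.c_[(uv[:,0]-c['cx'])/c['fx'],(uv[:,1]-c['cy'])/c['fy']]
    u=s.copy()
    for _ in range(20): u=s/(1+c['k1']*(u**2).sum(1,keepdims=True))
    T=np.array(c['camera_from_world']); R=T[:3,:3]; o=-R.T@T[:3,3]
    return o,np.c_[u,np.ones(len(u))]@R
def plane(c,uv,z):
    o,d=pix2ray(c,uv); return o+d*((z-o[2])/d[:,2])[:,None]
def proj(c,P):
    P=np.atleast_2d(np.array(P,float)); T=np.array(c['camera_from_world']); q=P@T[:3,:3].T+T[:3,3]
    u=q[:,:2]/q[:,2:]; u=u*(1+c['k1']*(u**2).sum(1,keepdims=True)); return u*[c['fx'],c['fy']]+[c['cx'],c['cy']]
E
python3 - <<'E'
from h import *
for n in ('top','scene'):
    im=ctrl.read_camera(n); cv2.imwrite(f'pics/{n}0.png',im)
    c=ctrl.calibration(n); T=np.array(c['camera_from_world']); print(n,c['fx'],c['cx'],c['cy'],c['k1'],-T[:3,:3].T@T[:3,3]); print(T.round(2))
s=ctrl.get_state(); print(s)
E
```

```text
pics
top 464.37486109384463 320.26662830072195 195.2594437421702 -0.007798442901415777 [ 0.29728153 -0.0141944   1.59868878]
[[ 0.   -1.    0.   -0.02]
 [-1.   -0.   -0.06  0.4 ]
 [ 0.06 -0.   -1.    1.58]
 [ 0.    0.    0.    1.  ]]
scene 457.15795118539364 322.6682726098891 197.8771099914511 -0.1314224089106584 [ 1.39118608 -0.36237367  1.20763334]
[[ 0.33  0.94 -0.01 -0.11]
 [ 0.69 -0.25 -0.68 -0.22]
 [-0.65  0.22 -0.73  1.86]
 [ 0.    0.    0.    1.  ]]
{'time': 0.1, 'qpos': array([ 1.00499147e+00,  2.87079988e-01,  1.57801480e+00, -2.33707236e-05,
        1.27861304e+00, -1.50046034e-01]), 'dq': array([ 0.00129179, -0.00019644, -0.00307321, -0.00079168,  0.00012646,
       -0.00014076]), 'joint_efforts': array([ 3.32312475e-04, -4.07295477e+01, -2.93701655e+01, -1.38599285e-04,
        3.38457321e-03, -6.70644511e-06]), 'eef_pos': array([0.27233619, 0.61703491, 0.25509206]), 'tcp_rot': array([ 0.14523092,  0.692138  , -0.14663733,  0.69162885]), 'contact_force': array([-0.10959884, -0.12272446, -0.68301561]), 'wrist_torque': array([-0.00977767, -0.01883854,  0.00724278]), 'opening': 0.9969646954334657}
```

View pics/top0.png

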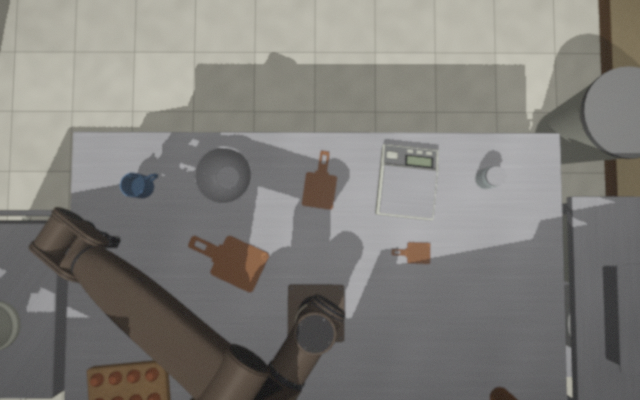

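View pics/scene0.png

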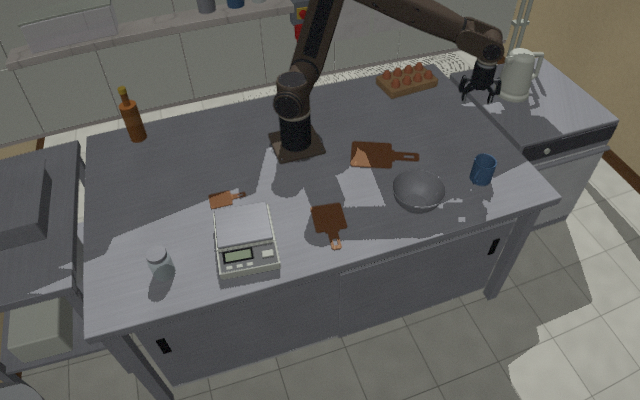

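The top view shows three brown boards: large at (240,262), middle-sized at (320,182) with its handle to the front edge, and small at (413,253). The middle one fits. The scale is at (408,180), tare key at about (392,156), bowl at (223,175), mug at (138,186) and jar at (490,176). The front edge is at row ~133.

```bash
python3 - <<'E'
from h import *
im=cv2.imread('pics/top0.png'); c=ctrl.calibration('top')
hsv=cv2.cvtColor(im,cv2.COLOR_BGR2HSV)
m=((hsv[...,0]<15)&(hsv[...,1]>90)).astype(np.uint8)
n,l,st,ce=cv2.connectedComponentsWithStats(m)
for i in range(1,n):
    if st[i,4]>60:
        r=cv2.minAreaRect(np.argwhere(l==i)[:,::-1].astype(np.float32)); print(st[i],ce[i].round(1), r)
roi=m[125:225,280:360]; ys,xs=np.nonzero(roi); xs=xs+280; ys=ys+125
P=plane(c,np.c_[xs,ys],0.004)[:,:2]
print('blob x',P[:,0].min(),P[:,0].max(),'y',P[:,1].min(),P[:,1].max(),'mean',P.mean(0))
r=cv2.minAreaRect(P.astype(np.float32)*1000); print(r, cv2.boxPoints(r).round(0).tolist())
mu=np.cov(P.T); w,v=np.linalg.eigh(mu); print('axis',v[:,1])
# front edge
g=cv2.cvtColor(im,cv2.COLOR_BGR2GRAY).astype(int)
for x in (100,200,300,340,450,540): 
    col=g[120:146,x]; k=np.argmax(np.abs(np.diff(col))); print(x,120+k, plane(c,[[x,120.5+k]],0)[0].round(4))
print('edge ends',plane(c,[[73,133],[559,133]],0))
for nm,uv,z in (('platter',[[381,145],[438,149],[377,212],[435,218]],.078),('key',[[392,155.5]],.075),('bowl',[[223,175]],.085),('mug',[[136,186]],.092),('jar',[[491,176]],.105)):
    print(nm,plane(c,uv,z)[:,:2].round(3).tolist())
a=cv2.resize(im[125:230,280:450],None,fx=4.5,fy=4.5,interpolation=cv2.INTER_CUBIC)
s=cv2.imread('pics/scene0.png'); b=cv2.resize(s[185:285,190:360],None,fx=4.5,fy=4.5,interpolation=cv2.INTER_CUBIC)
cv2.imwrite('pics/crop.png',cv2.resize(np.vstack([a,b[:]]),None,fx=.64,fy=.64,interpolation=cv2.INTER_AREA) )
E
```

```text
[600   0  10  21  90] [604.   10.3] ((604.5, 10.0), (9.0, 20.0), 0.0)
[601  25  10  17  65] [605.3  32.2] ((605.18896484375, 33.20122528076172), (16.56473159790039, 8.503228187561035), 83.6598129272461)
[303 164  32  44 983] [319.  188.6] ((319.5400085449219, 185.21998596191406), (28.567113876342773, 42.1435661315918), 8.130102157592773)
[ 189  237   79   54 2154] [235.1 261.6] ((225.1719512939453, 256.58148193359375), (76.81771850585938, 42.38054656982422), 25.34617805480957)
[401 243  28  20 424] [416.7 252.3] ((414.5, 252.5), (19.0, 27.0), 90.0)
[144 367  16  16 179] [151.4 374.3] ((151.5, 374.5), (13.914020538330078, 15.17893123626709), 18.43494987487793)
[126 369  16  15 181] [133.1 376. ] ((133.5, 376.0), (15.0, 14.0), 0.0)
[107 370  16  16 177] [114.6 377.9] ((114.10000610351562, 378.20001220703125), (12.969193458557129, 16.099689483642578), 63.43495178222656)
[ 89 372  16  16 187] [ 96.4 379.6] ((96.5, 379.5), (15.0, 15.0), 90.0)
[491 388  25  12 182] [501.1 394.8] ((503.0, 393.5), (24.0, 11.0), 0.0)
[146 392  16   8  94] [153.9 396.1] ((153.5, 395.5), (15.0, 7.0), -0.0)
[129 394  14   6  66] [135.5 396.9] ((135.5, 396.5), (13.0, 5.0), 0.0)
blob x 0.35789018260655625 0.5483644394776948 y -0.06385079072100248 0.042724235761997915 mean [ 0.42384241 -0.01260775]
((455.29095458984375, -17.254093170166016), (98.30687713623047, 190.5691375732422), 81.92638397216797) [[354.0, -53.0], [543.0, -79.0], [557.0, 18.0], [368.0, 45.0]]
axis [-0.98875828  0.14952276]
100 126 [0.6368 0.7518 0.    ]
200 131 [0.6199 0.4025 0.    ]
300 132 [0.6172 0.0544 0.    ]
340 132 [ 0.6175 -0.0848  0.    ]
450 133 [ 0.6152 -0.468   0.    ]
540 132 [ 0.6198 -0.7827  0.    ]
edge ends [[ 0.61376116  0.84544083  0.        ]
 [ 0.61826794 -0.84925826  0.        ]]
platter [[0.561, -0.217], [0.548, -0.405], [0.339, -0.202], [0.32, -0.392]]
key [[0.526, -0.253]]
bowl [[0.459, 0.302]]
mug [[0.421, 0.584]]
jar [[0.456, -0.569]]
```

View pics/crop.png

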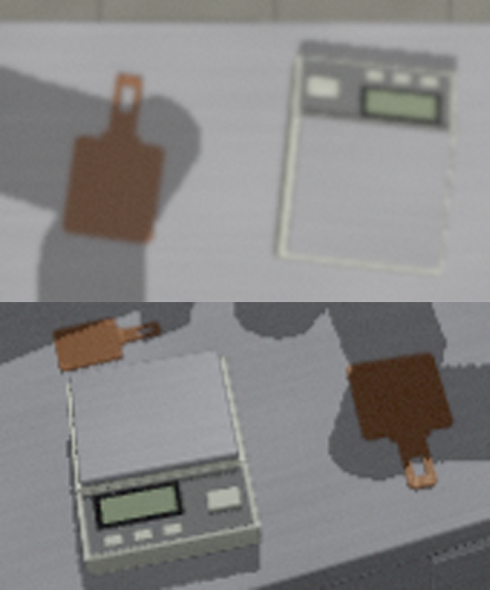

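The crop confirms it: the middle board's handle faces the front edge, and its blade corners are clear. The scale has its display at the front, and the lone raised white key is at crop (323,87), left of the display in this view (world +y side).

```bash
python3 - <<'E'
from h import *
c=ctrl.calibration('top'); k=2.88
f=lambda a:np.array(a)/k+[280,125]
g=lambda n,a,z:print(n,plane(c,f(a),z).round(4)[:,:2].tolist())
g('blade RL RR FR FL tip',[[63,232],[150,242],[164,147],[75,137],[130.5,73.5]],.004)
b=plane(c,f([[63,232],[150,242],[164,147],[75,137]]),.004); print('centre',b.mean(0))
t=plane(c,f([[130.5,73.5]]),.004)[0]-b.mean(0); print('tip len',np.hypot(*t[:2]),'yaw',np.arctan2(t[1],t[0]))
g('housing top RL RR FL',[[280,257],[440,270],[299,57]],.062)
g('platter FL FR RL RR ',[[301,114],[444,128],[284,253],[440,267]],.078)
g('key',[[323,87]],.066)
cs=ctrl.calibration('scene'); fs=lambda a:(np.array(a)-[0,302.4])/k+[190,185]
h=lambda n,a,z:print('S',n,plane(cs,fs(a),z).round(4)[:,:2].tolist())
h('platter RR RL FL FR',[[68,377],[222,352],[238,460],[82,484]],.078)
h('key',[[224,498]],.066)
h('blade',[[348,370],[432,354],[453,423],[366,440]],.004); h('tip',[[425,487]],.004)
print(ctrl.finger_overhang)
E
```

```text
blade RL RR FR FL tip [[0.3627, 0.0465], [0.351, -0.0573], [0.4648, -0.074], [0.4766, 0.0327], [0.5535, -0.0337]]
centre [ 0.41376858 -0.01303266  0.004     ]
tip len 0.14126566654782172 yaw -0.14694023421049485
housing top RL RR FL [[0.3321, -0.2051], [0.3176, -0.3889], [0.564, -0.2284]]
platter FL FR RL RR  [[0.4954, -0.228], [0.4797, -0.3917], [0.3363, -0.2077], [0.3208, -0.385]]
key [[0.5284, -0.2554]]
S platter RR RL FL FR [[0.3229, -0.3834], [0.3454, -0.2046], [0.5061, -0.2285], [0.4816, -0.3965]]
S key [[0.5416, -0.2549]]
S blade [[0.3585, -0.0559], [0.3684, 0.0505], [0.4803, 0.0346], [0.4699, -0.0706]]
S tip [[0.5571, -0.0296]]
0.025
```

>>> {"api": "play_rows", "payload": {"targets": [{"delta_pos": [0.183,-0.635,0],"delta_rot": [0,0,0.086],"claw": 0},{"delta_pos": [0.183,-0.635,0],"delta_rot": [0,0,0.086],"claw": 0},{"delta_pos": [0.183,-0.635,0],"delta_rot": [0,0,0.086],"claw": 0},{"delta_pos": [0.183,-0.635,0],"delta_rot": [0,0,0.086],"claw": 0},{"delta_pos": [0.183,-0.635,0],"delta_rot": [0,0,0.086],"claw": 0},{"delta_pos": [0.183,-0.635,0],"delta_rot": [0,0,0.086],"claw": 0},{"delta_pos": [0.183,-0.635,0],"delta_rot": [0,0,0.086],"claw": 0},{"delta_pos": [0.183,-0.635,0],"delta_rot": [0,0,0.086],"claw": 0},{"delta_pos": [0.183,-0.635,0],"delta_rot": [0,0,0.086],"claw": 0},{"delta_pos": [0.183,-0.635,0],"delta_rot": [0,0,0.086],"claw": 0},{"delta_pos": [0.183,-0.635,0],"delta_rot": [0,0,0.086],"claw": 0},{"delta_pos": [0.183,-0.635,0],"delta_rot": [0,0,0.086],"claw": 0},{"delta_pos": [0.183,-0.635,0],"delta_rot": [0,0,0.086],"claw": 0},{"delta_pos": [0.183,-0.635,0],"delta_rot": [0,0,0.086],"claw": 0},{"delta_pos": [0.183,-0.635,0],"delta_rot": [0,0,0.086],"claw": 0},{"delta_pos": [0.183,-0.635,-0.1],"delta_rot": [0,0,0.086],"claw": 0},{"delta_pos": [0.183,-0.635,-0.15],"delta_rot": [0,0,0.086],"claw": 0},{"delta_pos": [0.183,-0.635,-0.2],"delta_rot": [0,0,0.086],"claw": 0},{"delta_pos": [0.183,-0.635,-0.205],"delta_rot": [0,0,0.086],"claw": 0},{"delta_pos": [0.183,-0.635,-0.205],"delta_rot": [0,0,0.086],"claw": 0}], "newtons": 40}}

```text
time: 1.77
eef_pos: [0.4549, -0.0183, 0.0491]
tcp_rot: [0.051, 0.705, -0.053, 0.705]
contact_force: [0.5, 0.9, 0.5]
opening: -0.001
```

>>> {"api": "play_rows", "payload": {"targets": [{"delta_pos": [0,0,-0.012],"delta_rot": [0,0,0],"claw": 0},{"delta_pos": [0,0,-0.018],"delta_rot": [0,0,0],"claw": 0},{"delta_pos": [0,0,-0.02],"delta_rot": [0,0,0],"claw": 0},{"delta_pos": [0,0,-0.021],"delta_rot": [0,0,0],"claw": 0},{"delta_pos": [0,0,-0.021],"delta_rot": [0,0,0],"claw": 0}]}}

```text
time: 2.18
eef_pos: [0.4528, -0.0179, 0.029]
tcp_rot: [0.051, 0.708, -0.052, 0.702]
contact_force: [-5.4, 0.9, 9.2]
opening: -0.0
```

>>> {"api": "play_rows", "payload": {"targets": [{"delta_pos": [0,0,-0.002],"delta_rot": [0,0,0],"claw": 0},{"delta_pos": [0.005,0,-0.002],"delta_rot": [0,0,0],"claw": 0},{"delta_pos": [0.01,0,-0.002],"delta_rot": [0,0,0],"claw": 0},{"delta_pos": [0.015,0,-0.002],"delta_rot": [0,0,0],"claw": 0},{"delta_pos": [0.02,0,-0.002],"delta_rot": [0,0,0],"claw": 0},{"delta_pos": [0.025,0,-0.002],"delta_rot": [0,0,0],"claw": 0},{"delta_pos": [0.03,0,-0.002],"delta_rot": [0,0,0],"claw": 0},{"delta_pos": [0.03,0,-0.002],"delta_rot": [0,0,0],"claw": 0}]}}

```text
time: 2.85
eef_pos: [0.4828, -0.0179, 0.029]
tcp_rot: [0.05, 0.709, -0.052, 0.701]
contact_force: [-7.2, -0.1, 13.9]
opening: 0.001
```

```bash
cat > b.py <<'E'
from h import *
def board(z=.004,tag=None):
    im=ctrl.read_camera('scene'); c=ctrl.calibration('scene')
    if tag: cv2.imwrite(f'pics/{tag}.png',im)
    hsv=cv2.cvtColor(im,cv2.COLOR_BGR2HSV); m=((hsv[...,0]<15)&(hsv[...,1]>90)).astype(np.uint8)
    m[:195]=0; m[:,:285]=0; m[300:]=0; m[:,400:]=0
    m=cv2.morphologyEx(m,cv2.MORPH_CLOSE,np.ones((3,3)))
    n,l,st,ce=cv2.connectedComponentsWithStats(m); i=1+np.argmax(st[1:,4])
    P=plane(c,np.argwhere(l==i)[:,::-1],z)[:,:2]; t=P[P[:,0]>P[:,0].max()-.006]
    return st[i],P.max(0),P.min(0),t.mean(0)
if __name__=='__main__':
    import sys; print(board(tag=sys.argv[1]))
E
python3 b.py s1
```

```text
(array([313, 214,  37,  43, 539], dtype=int32), array([0.58641853, 0.03995381]), array([ 0.38678523, -0.07175027]), array([ 0.58318522, -0.02644216]))
```

>>> {"api": "play_rows", "payload": {"targets": [{"delta_pos": [0.006,0,-0.002],"delta_rot": [0,0,0],"claw": 0},{"delta_pos": [0.012,0,-0.002],"delta_rot": [0,0,0],"claw": 0},{"delta_pos": [0.018,0,-0.002],"delta_rot": [0,0,0],"claw": 0},{"delta_pos": [0.024,0,-0.002],"delta_rot": [0,0,0],"claw": 0},{"delta_pos": [0.03,0,-0.002],"delta_rot": [0,0,0],"claw": 0},{"delta_pos": [0.036,0,-0.002],"delta_rot": [0,0,0],"claw": 0},{"delta_pos": [0.042,0,-0.002],"delta_rot": [0,0,0],"claw": 0},{"delta_pos": [0.048,0,-0.002],"delta_rot": [0,0,0],"claw": 0},{"delta_pos": [0.054,0,-0.002],"delta_rot": [0,0,0],"claw": 0},{"delta_pos": [0.06,0,-0.002],"delta_rot": [0,0,0],"claw": 0},{"delta_pos": [0.066,0,-0.002],"delta_rot": [0,0,0],"claw": 0},{"delta_pos": [0.072,0,-0.002],"delta_rot": [0,0,0],"claw": 0},{"delta_pos": [0.078,0,-0.002],"delta_rot": [0,0,0],"claw": 0},{"delta_pos": [0.084,0,-0.002],"delta_rot": [0,0,0],"claw": 0},{"delta_pos": [0.09,0,-0.002],"delta_rot": [0,0,0],"claw": 0},{"delta_pos": [0.094,0,-0.002],"delta_rot": [0,0,0],"claw": 0},{"delta_pos": [0.094,0,-0.002],"delta_rot": [0,0,0],"claw": 0},{"delta_pos": [0.094,0,-0.002],"delta_rot": [0,0,0],"claw": 0}]}}

```text
time: 4.4
eef_pos: [0.5774, -0.0179, 0.0291]
tcp_rot: [0.05, 0.709, -0.052, 0.701]
contact_force: [-4.1, -0.0, 8.9]
opening: 0.001
```

```bash
python3 b.py s2
```

```text
(array([321, 232,  40,  48, 606], dtype=int32), array([0.67920179, 0.03803796]), array([ 0.47976835, -0.07145458]), array([ 0.67608449, -0.02329008]))
```

>>> {"api": "play_rows", "payload": {"targets": [{"delta_pos": [0,0,0.03],"delta_rot": [0,0,0],"claw": 0},{"delta_pos": [0,0,0.07],"delta_rot": [0,0,0],"claw": 0},{"delta_pos": [-0.03,0.04,0.11],"delta_rot": [0,0,0],"claw": 60},{"delta_pos": [-0.05,0.08,0.14],"delta_rot": [0,0,0],"claw": 60},{"delta_pos": [-0.05,0.12,0.14],"delta_rot": [0,0,0],"claw": 60},{"delta_pos": [-0.05,0.14,0.14],"delta_rot": [0,0,0],"claw": 60},{"delta_pos": [-0.05,0.14,0.14],"delta_rot": [0,0,0],"claw": 60}]}}

```text
time: 5.03
eef_pos: [0.5271, 0.127, 0.1721]
tcp_rot: [0.049, 0.708, -0.049, 0.703]
contact_force: [-0.3, 0.8, -0.1]
opening: 0.696
```

```bash
python3 b.py s3; python3 - <<'E'
from h import *
a=ctrl.read_camera('top'); cv2.imwrite('pics/t3.png',a); s=cv2.imread('pics/s3.png')
A=cv2.resize(a[90:200,270:400],None,fx=3,fy=3,interpolation=cv2.INTER_CUBIC); S=cv2.resize(s[190:300,285:415],None,fx=3,fy=3,interpolation=cv2.INTER_CUBIC)
cv2.imwrite('pics/c3.png',np.hstack([A,S]))
E
```

```text
(array([ 321,  228,   40,   52, 1132], dtype=int32), array([0.67920179, 0.04302015]), array([ 0.47749571, -0.0710883 ]), array([ 0.67608449, -0.02329008]))
```

View pics/c3.png

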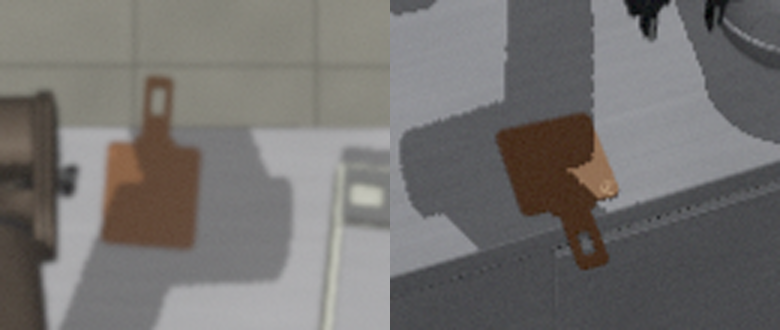

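The board now lies with its handle past the edge. In the top crop the handle spans rows 77 to ~128 at columns 145–173, and the blade is centred at (152,195).

```bash
python3 - <<'E'
from h import *
c=ctrl.calibration('top'); f=lambda a:np.array(a)/3+[270,90]
b=plane(c,f([[108,143],[201,149],[195,248],[104,240]]),.004).mean(0); t=plane(c,f([[159.5,77]]),.004)[0]; d=(t-b)[:2]
print('T',b,t,np.hypot(*d),np.arctan2(d[1],d[0]))
cs=ctrl.calibration('scene'); g=lambda a:(np.array(a)-[390,0])/3+[285,190]
b2=plane(cs,g([[498,130],[589,113],[617,196],[522,214]]),.004).mean(0); t2=plane(cs,g([[590,267]]),.004)[0]; d=(t2-b2)[:2]
print('S',b2,t2,np.hypot(*d),np.arctan2(d[1],d[0]))
print('edge',plane(c,f([[60,127],[260,128]]),0), plane(cs,g([[470,247],[690,180]]),0))
E
```

```text
T [ 0.53797619 -0.01766651  0.004     ] [ 0.67578172 -0.02604869  0.004     ] 0.13806022583322003 -0.06075131735641436
S [ 0.54104868 -0.01332784  0.004     ] [ 0.68015954 -0.02896553  0.004     ] 0.13998702278565983 -0.1119417928400061
edge [[ 0.61765172  0.08921697  0.        ]
 [ 0.61710414 -0.14278893  0.        ]] [[ 0.61220339 -0.13728051  0.        ]
 [ 0.61066935  0.11645938  0.        ]]
```

>>> {"api": "play_rows", "payload": {"targets": [{"delta_pos": [0.1284,-0.1524,0],"delta_rot": [0,0,0.017],"claw": 60},{"delta_pos": [0.1284,-0.1524,0],"delta_rot": [0,0,0.017],"claw": 60},{"delta_pos": [0.1284,-0.1524,0],"delta_rot": [0,0,0.017],"claw": 60},{"delta_pos": [0.1284,-0.1524,0],"delta_rot": [0,0,0.017],"claw": 60},{"delta_pos": [0.1284,-0.1524,0],"delta_rot": [0,0,0.017],"claw": 60},{"delta_pos": [0.1284,-0.1524,0],"delta_rot": [0,0,0.017],"claw": 60},{"delta_pos": [0.1284,-0.1524,-0.04],"delta_rot": [0,0,0.017],"claw": 60},{"delta_pos": [0.1284,-0.1524,-0.08],"delta_rot": [0,0,0.017],"claw": 60},{"delta_pos": [0.1284,-0.1524,-0.115],"delta_rot": [0,0,0.017],"claw": 60},{"delta_pos": [0.1284,-0.1524,-0.115],"delta_rot": [0,0,0.017],"claw": 60},{"delta_pos": [0.1284,-0.1524,-0.115],"delta_rot": [0,0,0.017],"claw": 60}]}}

```text
time: 6.05
eef_pos: [0.653, -0.0292, 0.0518]
tcp_rot: [0.031, 0.712, -0.032, 0.701]
contact_force: [0.9, 0.3, 1.4]
opening: 0.704
```

```bash
python3 - <<'E'
from h import *
c=ctrl.calibration('wrist'); a=ctrl.read_camera('wrist'); s=ctrl.read_camera('scene')[170:300,250:430]
cv2.imwrite('pics/w4.png',a)
cv2.imwrite('pics/c4.png',np.hstack([cv2.resize(a,(480,300)),cv2.resize(s,None,fx=1.75,fy=300/130)]))
print(proj(c,[[.678,-.0275,.004],[.540,-.0155,.004],[.6555,-.0254,.004]]).round(0))
E
```

```text
[[320. 270.]
 [321.  33.]
 [321. 238.]]
```

View pics/c4.png

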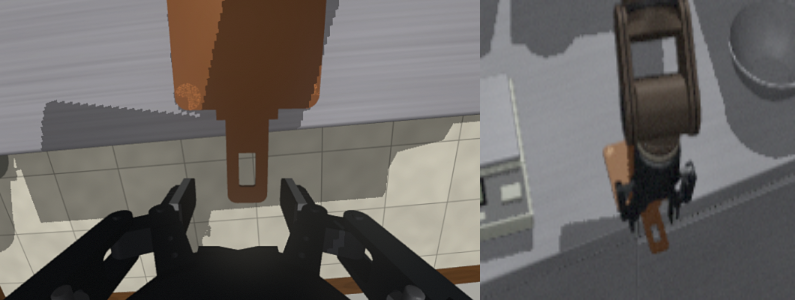

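```bash
python3 - <<'E'
from h import *
c=ctrl.calibration('wrist'); a=cv2.imread('pics/w4.png'); hsv=cv2.cvtColor(a,cv2.COLOR_BGR2HSV)
m=((hsv[...,0]<15)&(hsv[...,1]>90)); m[:,:280]=0; m[:,380:]=0; m[280:]=0
for r in (170,190,215,240,260,265,268,270,272):
    x=np.nonzero(m[r])[0]
    if len(x): P=plane(c,[[x.min()-.5,r],[x.max()+.5,r]],.004); print(r,x.min(),x.max(),P.mean(0).round(4),(np.hypot(*(P[1]-P[0])[:2])*1000).round(1))
print(ctrl.get_state()['eef_pos'])
E
```

```text
170 301 357 [ 0.6186 -0.0172  0.004 ] 34.6
190 302 357 [ 0.6311 -0.0179  0.004 ] 34.6
215 303 356 [ 0.6474 -0.0191  0.004 ] 34.2
240 303 355 [ 0.6645 -0.0207  0.004 ] 34.5
260 304 355 [ 0.6789 -0.0215  0.004 ] 34.5
265 306 353 [ 0.6826 -0.0218  0.004 ] 32.1
268 309 349 [ 0.6848 -0.0223  0.004 ] 27.5
[ 0.65698998 -0.02953446  0.05734328]
```

>>> {"api": "play_rows", "payload": {"targets": [{"delta_pos": [0.002,0.008,0],"delta_rot": [0,0,0],"claw": 60},{"delta_pos": [0.002,0.008,0],"delta_rot": [0,0,0],"claw": 60},{"delta_pos": [0.002,0.008,-0.02],"delta_rot": [0,0,0],"claw": 60},{"delta_pos": [0.002,0.008,-0.04],"delta_rot": [0,0,0],"claw": 60},{"delta_pos": [0.002,0.008,-0.049],"delta_rot": [0,0,0],"claw": 60},{"delta_pos": [0.002,0.008,-0.049],"delta_rot": [0,0,0],"claw": 60},{"delta_pos": [0.002,0.008,-0.049],"delta_rot": [0,0,0],"claw": 60},{"delta_pos": [0.002,0.008,-0.049],"delta_rot": [0,0,0],"claw": 60}]}}

```text
time: 6.82
eef_pos: [0.6602, -0.0216, 0.0101]
tcp_rot: [0.03, 0.708, -0.032, 0.705]
contact_force: [-0.3, -0.4, 0.2]
opening: 0.701
```

>>> {"api": "play_rows", "payload": {"targets": [{"delta_pos": [0,0,-0.005],"delta_rot": [0,0,0],"claw": 60},{"delta_pos": [0,0,-0.005],"delta_rot": [0,0,0],"claw": 50},{"delta_pos": [0,0,-0.005],"delta_rot": [0,0,0],"claw": 42},{"delta_pos": [0,0,-0.005],"delta_rot": [0,0,0],"claw": 36},{"delta_pos": [0,0,-0.005],"delta_rot": [0,0,0],"claw": 30},{"delta_pos": [0,0,-0.005],"delta_rot": [0,0,0],"claw": 15},{"delta_pos": [0,0,-0.005],"delta_rot": [0,0,0],"claw": 15},{"delta_pos": [0,0,-0.005],"delta_rot": [0,0,0],"claw": 15},{"delta_pos": [0,0,-0.005],"delta_rot": [0,0,0],"claw": 15},{"delta_pos": [0,0,-0.005],"delta_rot": [0,0,0],"claw": 15}], "newtons": 90}}

```text
time: 7.65
eef_pos: [0.6604, -0.0216, 0.0054]
tcp_rot: [0.029, 0.707, -0.032, 0.705]
contact_force: [-1.0, -0.7, 3.4]
opening: 0.372
```

>>> {"api": "play_rows", "payload": {"targets": [{"delta_pos": [0,0,0.003],"delta_rot": [0,0,0],"claw": 15},{"delta_pos": [0,0,0.008],"delta_rot": [0,0,0],"claw": 15},{"delta_pos": [0,0,0.015],"delta_rot": [0,0,0],"claw": 15},{"delta_pos": [0,0,0.025],"delta_rot": [0,0,0],"claw": 15},{"delta_pos": [0,0,0.04],"delta_rot": [0,0,0],"claw": 15},{"delta_pos": [0,0,0.055],"delta_rot": [0,0,0],"claw": 15},{"delta_pos": [0,0,0.07],"delta_rot": [0,0,0],"claw": 15},{"delta_pos": [0,0,0.085],"delta_rot": [0,0,0],"claw": 15},{"delta_pos": [0,0,0.1],"delta_rot": [0,0,0],"claw": 15},{"delta_pos": [0,0,0.115],"delta_rot": [0,0,0],"claw": 15},{"delta_pos": [0,0,0.125],"delta_rot": [0,0,0],"claw": 15},{"delta_pos": [0,0,0.125],"delta_rot": [0,0,0],"claw": 15}]}}

```text
time: 8.65
eef_pos: [0.6622, -0.022, 0.1344]
tcp_rot: [0.029, 0.705, -0.032, 0.708]
contact_force: [0.9, -0.2, 0.6]
opening: 0.373
```

```bash
python3 - <<'E'
from h import *
c=ctrl.calibration('wrist'); a=ctrl.read_camera('wrist'); s=ctrl.read_camera('scene')[120:300,230:430]
cv2.imwrite('pics/w5.png',a)
cv2.imwrite('pics/c5.png',np.hstack([cv2.resize(a,(480,300)),cv2.resize(s,None,fx=300/180,fy=300/180)]))
e=ctrl.get_state(); p=e['eef_pos']; print(p,e['contact_force'],e['wrist_torque'])
u=np.array([np.cos(-.071),np.sin(-.071),0]); n=np.array([.071,1,0]); g=p-[0,0,.004]
for L in (-56,-116,-176): print(L,proj(c,[g+u*L/1000+n*k/1000 for k in (-55,55)]).round(0).tolist())
E
```

```text
[ 0.66048409 -0.0216895   0.13086169] [-0.72730356  0.64479082 -1.10948329] [ 0.01834571 -0.11839708  0.00713781]
-56 [[185.0, 149.0], [438.0, 144.0]]
-116 [[164.0, -9.0], [453.0, -15.0]]
-176 [[141.0, -206.0], [468.0, -216.0]]
```

View pics/c5.png

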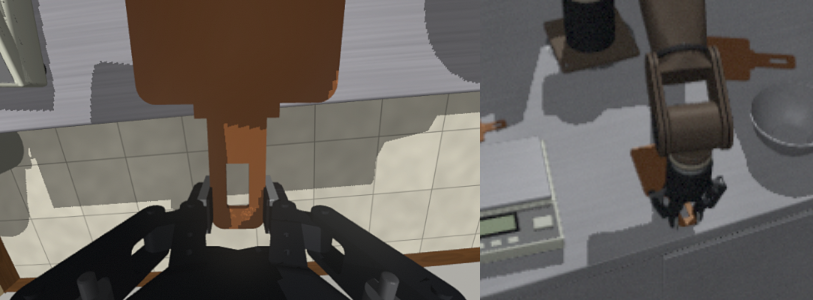

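The handle is held: it sits between the pads in the wrist view, at about (236,200) in the crop. I'll check the board's pitch from the known 110 mm and 34 mm widths.

```bash
cat > tilt.py <<'E'
from h import *
from scipy.optimize import brentq
def tilt(a,c,ez):
    hsv=cv2.cvtColor(a,cv2.COLOR_BGR2HSV); m=((hsv[...,0]<15)&(hsv[...,1]>90)).astype(np.uint8); m[290:]=0
    n,l,st,ce=cv2.connectedComponentsWithStats(m); m=l==l[20,320]
    for r in (5,30,60,90,105,170,190,210):
        x=np.nonzero(m[r])[0]; W=.110 if r<150 else .034
        w=lambda z:(lambda P:np.hypot(*(P[1]-P[0])[:2]))(plane(c,[[x.min()-.5,r],[x.max()+.5,r]],z))-W
        z=brentq(w,ez-.08,ez+.05); P=plane(c,[[x.min()-.5,r],[x.max()+.5,r]],z).mean(0); print(r,x.min(),x.max(),P.round(4), 'rel tcp z',round(P[2]-ez,4))
E
python3 - <<'E'
from tilt import *
c=ctrl.calibration('wrist');e=ctrl.get_state();a=ctrl.read_camera('wrist'); print(e['eef_pos'],e['tcp_rot']); tilt(a,c,e['eef_pos'][2])
E
```

```text
[ 0.66048409 -0.0216895   0.13086169] [ 0.02945551  0.70716102 -0.03201713  0.70571281]
5 168 459 [ 0.5499 -0.0117  0.127 ] rel tcp z -0.0039
30 171 456 [ 0.5583 -0.0125  0.1267] rel tcp z -0.0041
60 175 453 [ 0.569  -0.0132  0.1266] rel tcp z -0.0043
90 178 451 [ 0.5802 -0.014   0.1274] rel tcp z -0.0035
105 180 450 [ 0.586  -0.0143  0.1276] rel tcp z -0.0033
170 276 354 [ 0.6127 -0.0166  0.1271] rel tcp z -0.0038
190 278 354 [ 0.6218 -0.017   0.1263] rel tcp z -0.0045
210 279 354 [ 0.6308 -0.0176  0.1272] rel tcp z -0.0037
```

>>> {"api": "play_rows", "payload": {"targets": [{"delta_pos": [-0.005,-0.008,0.01],"delta_rot": [0,0,-0.01],"claw": 15},{"delta_pos": [-0.016,-0.024,0.02],"delta_rot": [0,0,-0.031],"claw": 15},{"delta_pos": [-0.029,-0.044,0.03],"delta_rot": [0,0,-0.056],"claw": 15},{"delta_pos": [-0.045,-0.069,0.04],"delta_rot": [0,0,-0.087],"claw": 15},{"delta_pos": [-0.06,-0.093,0.04],"delta_rot": [0,0,-0.117],"claw": 15},{"delta_pos": [-0.076,-0.117,0.04],"delta_rot": [0,0,-0.148],"claw": 15},{"delta_pos": [-0.092,-0.141,0.04],"delta_rot": [0,0,-0.178],"claw": 15},{"delta_pos": [-0.107,-0.166,0.04],"delta_rot": [0,0,-0.209],"claw": 15},{"delta_pos": [-0.123,-0.19,0.04],"delta_rot": [0,0,-0.239],"claw": 15},{"delta_pos": [-0.139,-0.214,0.04],"delta_rot": [0,0,-0.27],"claw": 15},{"delta_pos": [-0.155,-0.238,0.04],"delta_rot": [0,0,-0.3],"claw": 15},{"delta_pos": [-0.17,-0.263,0.04],"delta_rot": [0,0,-0.331],"claw": 15},{"delta_pos": [-0.186,-0.287,0.04],"delta_rot": [0,0,-0.361],"claw": 15},{"delta_pos": [-0.202,-0.311,0.04],"delta_rot": [0,0,-0.392],"claw": 15},{"delta_pos": [-0.217,-0.335,0.04],"delta_rot": [0,0,-0.422],"claw": 15},{"delta_pos": [-0.231,-0.356,0.04],"delta_rot": [0,0,-0.448],"claw": 15},{"delta_pos": [-0.244,-0.376,0.04],"delta_rot": [0,0,-0.473],"claw": 15},{"delta_pos": [-0.254,-0.392,0.04],"delta_rot": [0,0,-0.494],"claw": 15},{"delta_pos": [-0.262,-0.404,0.04],"delta_rot": [0,0,-0.509],"claw": 15},{"delta_pos": [-0.262,-0.404,0.04],"delta_rot": [0,0,-0.509],"claw": 15}]}}

```text
time: 10.47
eef_pos: [0.3959, -0.4276, 0.1694]
tcp_rot: [-0.529, -0.471, 0.529, -0.467]
contact_force: [0.5, 0.2, -0.4]
opening: 0.369
```

```bash
python3 - <<'E'
from tilt import *
ctrl.read_camera('scene')
c=ctrl.calibration('wrist');e=ctrl.get_state();a=ctrl.read_camera('wrist'); print(e['time'],e['eef_pos'],e['tcp_rot'],e['opening'],e['contact_force']); tilt(a,c,e['eef_pos'][2])
s=ctrl.read_camera('scene')[150:300,190:360]; t=ctrl.read_camera('top'); cv2.imwrite('pics/t6.png',t)
cv2.imwrite('pics/c6.png',np.hstack([cv2.resize(a,(480,300)),cv2.resize(s,(320,300))]))
E
```

```text
10.5167 [ 0.39679195 -0.42626193  0.16934375] [ 0.52875123  0.47204691 -0.52820471  0.46753999] 0.3713128248583989 [-0.01227677 -0.51921819 -1.32339068]
5 168 459 [ 0.4081 -0.3145  0.1658] rel tcp z -0.0036
30 171 457 [ 0.4073 -0.323   0.1659] rel tcp z -0.0034
60 174 454 [ 0.406  -0.3336  0.1662] rel tcp z -0.0031
90 178 451 [ 0.4048 -0.3447  0.1661] rel tcp z -0.0032
105 180 449 [ 0.4041 -0.3504  0.1658] rel tcp z -0.0035
170 276 355 [ 0.4015 -0.3769  0.1673] rel tcp z -0.0021
190 278 354 [ 0.4006 -0.3862  0.1649] rel tcp z -0.0044
210 279 353 [ 0.3995 -0.3956  0.1641] rel tcp z -0.0052
```

View pics/c6.png

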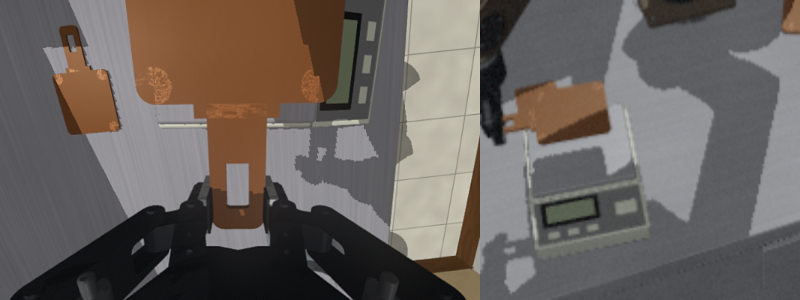

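```bash
python3 - <<'E'
from h import *
c=ctrl.calibration('wrist'); s=4/3
P=plane(c,np.array([[160,126],[361,122],[388,12]])*s,.062); print(P.round(4),np.arctan2(*(P[1]-P[0])[:2][::-1]))
e=ctrl.get_state();print(e['eef_pos'])
E
```

```text
[[ 0.3186 -0.3827  0.062 ]
 [ 0.5316 -0.4027  0.062 ]
 [ 0.5541 -0.3002  0.062 ]] -0.0932982584029485
[ 0.39811634 -0.42466777  0.16938435]
```

>>> {"api": "play_rows", "payload": {"targets": [{"delta_pos": [0,0,-0.015],"delta_rot": [0,0,0],"claw": 15},{"delta_pos": [0,0,-0.03],"delta_rot": [0,0,0],"claw": 15},{"delta_pos": [0,0,-0.045],"delta_rot": [0,0,0],"claw": 15},{"delta_pos": [0,0,-0.06],"delta_rot": [0,0,0],"claw": 15},{"delta_pos": [0,0,-0.07],"delta_rot": [0,0,0],"claw": 15},{"delta_pos": [0,0,-0.076],"delta_rot": [0,0,0],"claw": 15},{"delta_pos": [0,0,-0.08],"delta_rot": [0,0,0],"claw": 15},{"delta_pos": [0,0,-0.082],"delta_rot": [0,0,0],"claw": 15},{"delta_pos": [0,0,-0.082],"delta_rot": [0,0,0],"claw": 15},{"delta_pos": [0,0,-0.082],"delta_rot": [0,0,0],"claw": 15}]}}

```text
time: 11.5
eef_pos: [0.3985, -0.425, 0.0881]
tcp_rot: [0.528, 0.473, -0.527, 0.469]
contact_force: [0.4, -0.2, -0.1]
opening: 0.366
```

>>> {"api": "play_rows", "payload": {"targets": [{"delta_pos": [0,0,-0.001],"delta_rot": [0,0,0],"claw": 15},{"delta_pos": [0,0,-0.002],"delta_rot": [0,0,0],"claw": 15},{"delta_pos": [0,0,-0.003],"delta_rot": [0,0,0],"claw": 15},{"delta_pos": [0,0,-0.003],"delta_rot": [0,0,0],"claw": 15},{"delta_pos": [0,0,-0.003],"delta_rot": [0,0,0],"claw": 15}]}}

```text
time: 11.92
eef_pos: [0.3984, -0.4251, 0.0852]
tcp_rot: [0.528, 0.472, -0.527, 0.469]
contact_force: [-0.6, 0.6, -1.7]
opening: 0.37
```

```bash
python3 - <<'E'
from h import *
e=ctrl.get_state();print(e['eef_pos'],e['contact_force'],e['wrist_torque'])
E
```

```text
[ 0.39842713 -0.42506442  0.08517815] [-0.60179768  0.57781034 -1.69519568] [-0.01281405  0.00583068 -0.01030496]
```

>>> {"api": "play_rows", "payload": {"targets": [{"delta_pos": [0,0,-0.0005],"delta_rot": [0,0,0],"claw": 15},{"delta_pos": [0,0,-0.001],"delta_rot": [0,0,0],"claw": 15},{"delta_pos": [0,0,-0.001],"delta_rot": [0,0,0],"claw": 15},{"delta_pos": [0,0,-0.001],"delta_rot": [0,0,0],"claw": 15}]}}

```text
time: 12.25
eef_pos: [0.3984, -0.4251, 0.0842]
tcp_rot: [0.528, 0.472, -0.527, 0.469]
contact_force: [-0.8, 0.6, -1.5]
opening: 0.371
```

```bash
python3 - <<'E'
from h import *
e=ctrl.get_state();print(e['eef_pos'],e['contact_force'],e['wrist_torque'])
E
```

```text
[ 0.39843335 -0.42508596  0.08418378] [-0.77256505  0.63331338 -1.52251545] [0.00046323 0.01431551 0.04206953]
```

>>> {"api": "play_rows", "payload": {"targets": [{"delta_pos": [0,0,-0.0005],"delta_rot": [0,0,0],"claw": 15},{"delta_pos": [0,0,-0.001],"delta_rot": [0,0,0],"claw": 15},{"delta_pos": [0,0,-0.0015],"delta_rot": [0,0,0],"claw": 15},{"delta_pos": [0,0,-0.0015],"delta_rot": [0,0,0],"claw": 15},{"delta_pos": [0,0,-0.0015],"delta_rot": [0,0,0],"claw": 15}]}}

```text
time: 12.67
eef_pos: [0.3985, -0.4252, 0.0833]
tcp_rot: [0.528, 0.473, -0.527, 0.469]
contact_force: [-0.5, 2.2, 4.3]
opening: 0.367
```

```bash
python3 - <<'E'
from h import *
e=ctrl.get_state();print(e['eef_pos'],e['contact_force'],e['wrist_torque'])
E
```

```text
[ 0.39851527 -0.42516654  0.08326659] [-0.53635116  2.23489117  4.30232206] [0.33921909 0.19550413 0.06752529]
```

>>> {"api": "play_rows", "payload": {"targets": [{"delta_pos": [0,0,0],"delta_rot": [0,0,0],"claw": 34},{"delta_pos": [0,0,0],"delta_rot": [0,0,0],"claw": 37},{"delta_pos": [0,0,0],"delta_rot": [0,0,0],"claw": 42},{"delta_pos": [0,0,0],"delta_rot": [0,0,0],"claw": 50},{"delta_pos": [0,0,0],"delta_rot": [0,0,0],"claw": 60},{"delta_pos": [0,0,0],"delta_rot": [0,0,0],"claw": 60},{"delta_pos": [0,0,0],"delta_rot": [0,0,0],"claw": 60},{"delta_pos": [0,0,0.02],"delta_rot": [0,0,0],"claw": 60},{"delta_pos": [0,0,0.05],"delta_rot": [0,0,0],"claw": 60},{"delta_pos": [0,0,0.09],"delta_rot": [0,0,0],"claw": 60},{"delta_pos": [0,-0.03,0.13],"delta_rot": [0,0,0],"claw": 30},{"delta_pos": [0,-0.06,0.13],"delta_rot": [0,0,0],"claw": 0},{"delta_pos": [0,-0.06,0.13],"delta_rot": [0,0,0],"claw": 0},{"delta_pos": [0,-0.06,0.13],"delta_rot": [0,0,0],"claw": 0}]}}

```text
time: 13.83
eef_pos: [0.3984, -0.4867, 0.2143]
tcp_rot: [0.528, 0.471, -0.528, 0.469]
contact_force: [-0.1, 1.0, -1.2]
opening: 0.137
```

```bash
python3 - <<'E'
from h import *
t=ctrl.read_camera('top'); s=ctrl.read_camera('scene'); cv2.imwrite('pics/t7.png',t); cv2.imwrite('pics/s7.png',s)
cv2.imwrite('pics/c7.png',np.hstack([cv2.resize(t[120:240,360:490],None,fx=3,fy=3,interpolation=cv2.INTER_CUBIC),cv2.resize(s[170:290,190:320],None,fx=3,fy=3,interpolation=cv2.INTER_CUBIC)]))
E
```

```text
(no output)
```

View pics/c7.png

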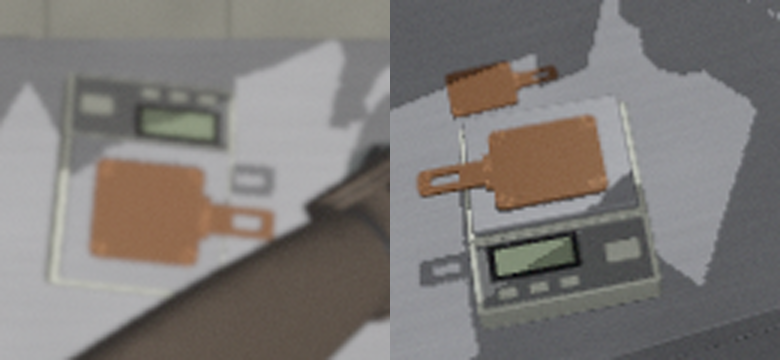

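The board lies flat on the platter with its handle to the -y side. The blade centre is at top crop (147,212), and the tare key is at top crop (97,104) and scene crop (623,249). Next I triangulate the key and check the offset.

```bash
python3 - <<'E'
from h import *
ct=ctrl.calibration('top'); cs=ctrl.calibration('scene')
T=lambda a:np.array(a)/3+[360,120]; S=lambda a:(np.array(a)-[390,0])/3+[190,170]
print('board T',plane(ct,T([[97,160],[204,168],[196,265],[91,256]]),.08).mean(0),'S',plane(cs,S([[490,135],[596,115],[607,188],[499,210]]),.08).mean(0))
o1,d1=pix2ray(ct,T([[97,104]])); o2,d2=pix2ray(cs,S([[623.5,249.5]])); d1,d2=d1[0],d2[0]
st=np.linalg.lstsq(np.c_[d1,-d2],o2-o1,rcond=None)[0]; a=o1+st[0]*d1;b=o2+st[1]*d2; print('key',a,b)
print(ctrl.get_state()['eef_pos'])
E
```

```text
board T [ 0.40910159 -0.30760315  0.08      ] S [ 0.4119505  -0.30335271  0.08      ]
key [ 0.5320866  -0.25788528  0.05393325] [ 0.53324475 -0.253768    0.05345978]
[ 0.39806473 -0.48421581  0.211815  ]
```

>>> {"api": "play_rows", "payload": {"targets": [{"delta_pos": [0.02,0.04,0],"delta_rot": [0,0,0.035],"claw": 0},{"delta_pos": [0.04,0.07,0],"delta_rot": [0,0,0.07],"claw": 0},{"delta_pos": [0.06,0.1,0],"delta_rot": [0,0,0.105],"claw": 0},{"delta_pos": [0.08,0.13,0],"delta_rot": [0,0,0.14],"claw": 0},{"delta_pos": [0.1,0.16,0],"delta_rot": [0,0,0.175],"claw": 0},{"delta_pos": [0.12,0.19,0],"delta_rot": [0,0,0.21],"claw": 0},{"delta_pos": [0.1345,0.228,0],"delta_rot": [0,0,0.245],"claw": 0},{"delta_pos": [0.1345,0.228,0],"delta_rot": [0,0,0.28],"claw": 0},{"delta_pos": [0.1345,0.228,0],"delta_rot": [0,0,0.315],"claw": 0},{"delta_pos": [0.1345,0.228,0],"delta_rot": [0,0,0.35],"claw": 0},{"delta_pos": [0.1345,0.228,0],"delta_rot": [0,0,0.385],"claw": 0},{"delta_pos": [0.1345,0.228,0],"delta_rot": [0,0,0.42],"claw": 0},{"delta_pos": [0.1345,0.228,0],"delta_rot": [0,0,0.455],"claw": 0},{"delta_pos": [0.1345,0.228,0],"delta_rot": [0,0,0.49],"claw": 0},{"delta_pos": [0.1345,0.228,-0.03],"delta_rot": [0,0,0.5],"claw": 0},{"delta_pos": [0.1345,0.228,-0.06],"delta_rot": [0,0,0.5],"claw": 0},{"delta_pos": [0.1345,0.228,-0.09],"delta_rot": [0,0,0.5],"claw": 0},{"delta_pos": [0.1345,0.228,-0.11],"delta_rot": [0,0,0.5],"claw": 0},{"delta_pos": [0.1345,0.228,-0.117],"delta_rot": [0,0,0.5],"claw": 0},{"delta_pos": [0.1345,0.228,-0.117],"delta_rot": [0,0,0.5],"claw": 0}]}}

```text
time: 15.6
eef_pos: [0.5303, -0.254, 0.0913]
tcp_rot: [0.04, 0.711, -0.04, 0.701]
contact_force: [-1.4, -0.4, -0.1]
opening: 0.001
```

```bash
python3 - <<'E'
from h import *
s=ctrl.read_camera('scene'); c=ctrl.calibration('wrist'); e=ctrl.get_state(); w=ctrl.read_camera('wrist'); print(e['time'],e['eef_pos'],e['opening'],e['contact_force'])
cv2.imwrite('pics/c8.png',np.hstack([cv2.resize(w,(480,300)),cv2.resize(s[190:300,200:310],(300,300),interpolation=cv2.INTER_CUBIC)]))
E
```

```text
15.65 [ 0.53172487 -0.25505457  0.09358423] 0.0008897873769909032 [ 0.49525106 -0.00542768  0.9012425 ]
```

View pics/c8.png

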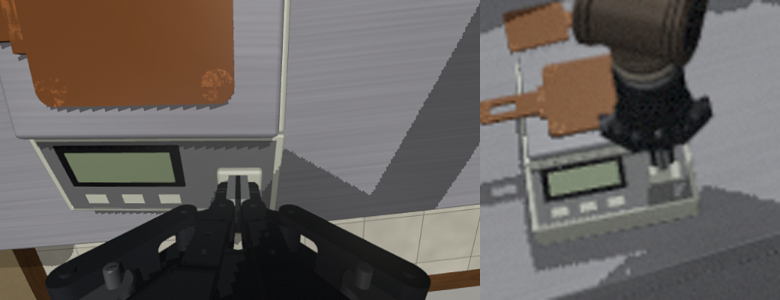

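Shut fingertips are right over the white key, at wrist crop (239,178). Pressing down.

>>> {"api": "play_rows", "payload": {"targets": [{"delta_pos": [0.001,-0.001,-0.008],"delta_rot": [0,0,0],"claw": 0},{"delta_pos": [0.001,-0.001,-0.013],"delta_rot": [0,0,0],"claw": 0},{"delta_pos": [0.001,-0.001,-0.016],"delta_rot": [0,0,0],"claw": 0},{"delta_pos": [0.001,-0.001,-0.018],"delta_rot": [0,0,0],"claw": 0},{"delta_pos": [0.001,-0.001,-0.018],"delta_rot": [0,0,0],"claw": 0}]}}

```text
time: 16.12
eef_pos: [0.5344, -0.2577, 0.0795]
tcp_rot: [0.038, 0.708, -0.042, 0.704]
contact_force: [-1.8, 0.4, 6.0]
opening: 0.001
```

>>> {"api": "play_rows", "payload": {"targets": [{"delta_pos": [-0.001,0.002,-0.002],"delta_rot": [0,0,0],"claw": 0},{"delta_pos": [-0.001,0.002,-0.003],"delta_rot": [0,0,0],"claw": 0},{"delta_pos": [-0.001,0.002,-0.004],"delta_rot": [0,0,0],"claw": 0},{"delta_pos": [-0.001,0.002,-0.004],"delta_rot": [0,0,0],"claw": 0}]}}

```text
time: 16.45
eef_pos: [0.5346, -0.2572, 0.0792]
tcp_rot: [0.037, 0.707, -0.043, 0.705]
contact_force: [-5.1, 0.4, 12.8]
opening: -0.001
```

>>> {"api": "play_rows", "payload": {"targets": [{"delta_pos": [0,0,0.0015],"delta_rot": [0,0,0],"claw": 0},{"delta_pos": [0,0,0.0015],"delta_rot": [0,0,0],"claw": 0},{"delta_pos": [0,0,0.0015],"delta_rot": [0,0,0],"claw": 0}]}}

```text
time: 16.7
eef_pos: [0.5355, -0.2579, 0.0816]
tcp_rot: [0.036, 0.706, -0.044, 0.706]
contact_force: [1.6, -0.5, 1.9]
opening: -0.004
```

>>> {"api": "play_rows", "payload": {"targets": [{"delta_pos": [0,0,0.0015],"delta_rot": [0,0,0],"claw": 0},{"delta_pos": [0,0,0.0015],"delta_rot": [0,0,0],"claw": 0},{"delta_pos": [0,0,0.0015],"delta_rot": [0,0,0],"claw": 0}]}}

```text
time: 16.95
eef_pos: [0.5355, -0.2579, 0.0829]
tcp_rot: [0.036, 0.706, -0.044, 0.706]
contact_force: [0.7, -0.4, 0.7]
opening: -0.002
```

>>> {"api": "play_rows", "payload": {"targets": [{"delta_pos": [0,0,0.003],"delta_rot": [0,0,0],"claw": 0},{"delta_pos": [0,0,0.003],"delta_rot": [0,0,0],"claw": 0},{"delta_pos": [0,0,0.003],"delta_rot": [0,0,0],"claw": 0}]}}

```text
time: 17.2
eef_pos: [0.535, -0.2575, 0.0853]
tcp_rot: [0.037, 0.707, -0.043, 0.705]
contact_force: [-0.0, 0.9, -0.9]
opening: 0.002
```

Forces fit the key spring, but noise blurs them. One firmer, better-centred press will make sure.

>>> {"api": "play_rows", "payload": {"targets": [{"delta_pos": [-0.003,0.001,-0.003],"delta_rot": [0,0,0],"claw": 0},{"delta_pos": [-0.003,0.001,-0.004],"delta_rot": [0,0,0],"claw": 0},{"delta_pos": [-0.003,0.001,-0.004],"delta_rot": [0,0,0],"claw": 0},{"delta_pos": [-0.003,0.001,-0.004],"delta_rot": [0,0,0],"claw": 0}]}}

```text
time: 17.53
eef_pos: [0.532, -0.2566, 0.0817]
tcp_rot: [0.037, 0.707, -0.043, 0.705]
contact_force: [-0.3, -0.1, 2.5]
opening: 0.002
```

>>> {"api": "play_rows", "payload": {"targets": [{"delta_pos": [0,0,-0.003],"delta_rot": [0,0,0],"claw": 0},{"delta_pos": [0,0,-0.005],"delta_rot": [0,0,0],"claw": 0},{"delta_pos": [0,0,-0.006],"delta_rot": [0,0,0],"claw": 0},{"delta_pos": [0,0,-0.006],"delta_rot": [0,0,0],"claw": 0},{"delta_pos": [0,0,-0.006],"delta_rot": [0,0,0],"claw": 0}]}}

```text
time: 17.95
eef_pos: [0.5323, -0.2569, 0.0796]
tcp_rot: [0.036, 0.708, -0.043, 0.704]
contact_force: [-7.0, 3.9, 21.4]
opening: -0.007
```

```bash
python3 - <<'E'
from h import *
w=ctrl.read_camera('wrist'); s=ctrl.read_camera('scene')
cv2.imwrite('pics/c9.png',np.hstack([cv2.resize(w[180:320,230:430],(500,350),interpolation=cv2.INTER_CUBIC),cv2.resize(s[235:275,255:285],(262,350),interpolation=cv2.INTER_CUBIC)]))
E
```

```text
(no output)
```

View pics/c9.png

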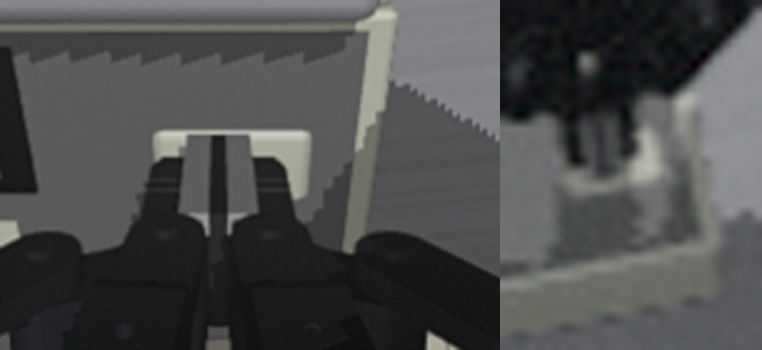

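The fingertips sit within the key, and 21 N against a hard stop means it is fully down. Releasing and backing off.

>>> {"api": "play_rows", "payload": {"targets": [{"delta_pos": [0,0,0.01],"delta_rot": [0,0,0],"claw": 0},{"delta_pos": [0,0,0.03],"delta_rot": [0,0,0],"claw": 0},{"delta_pos": [0,0,0.06],"delta_rot": [0,0,0],"claw": 0},{"delta_pos": [0,0.03,0.1],"delta_rot": [0,0,0],"claw": 0},{"delta_pos": [0,0.07,0.13],"delta_rot": [0,0,0],"claw": 0},{"delta_pos": [0,0.11,0.15],"delta_rot": [0,0,0],"claw": 0},{"delta_pos": [0,0.15,0.15],"delta_rot": [0,0,0],"claw": 0},{"delta_pos": [0,0.18,0.15],"delta_rot": [0,0,0],"claw": 0},{"delta_pos": [0,0.18,0.15],"delta_rot": [0,0,0],"claw": 0},{"delta_pos": [0,0.18,0.15],"delta_rot": [0,0,0],"claw": 0},{"delta_pos": [0,0.18,0.15],"delta_rot": [0,0,0],"claw": 0}]}}

```text
time: 18.97
eef_pos: [0.5319, -0.0769, 0.2288]
tcp_rot: [0.036, 0.708, -0.043, 0.704]
contact_force: [-0.2, 0.2, 0.1]
opening: -0.004
```

```bash
python3 - <<'E'
from h import *
s=ctrl.read_camera('scene'); t=ctrl.read_camera('top'); print(ctrl.get_state()['eef_pos'])
cv2.imwrite('pics/c10.png',np.hstack([cv2.resize(t[120:240,360:490],None,fx=3,fy=3,interpolation=cv2.INTER_CUBIC),cv2.resize(s[170:290,190:320],None,fx=3,fy=3,interpolation=cv2.INTER_CUBIC)]))
E
```

```text
[ 0.53202629 -0.07805446  0.22873877]
```

View pics/c10.png

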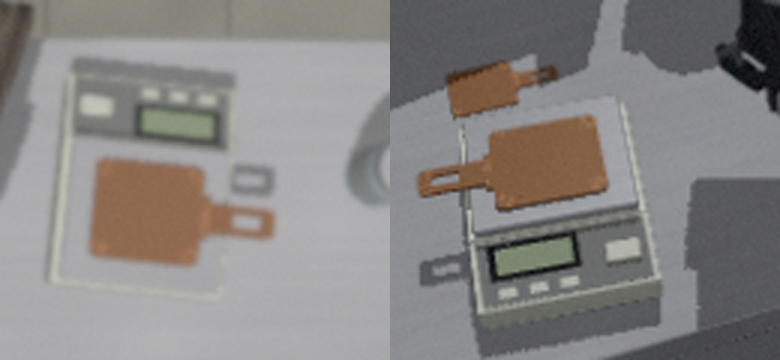

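The board hasn't moved since it was let go (blade centre still at top crop (147,212)). The key looks up again at (97,105), and the arm is clear.

```bash
python3 -c "
from plant import ctrl
print(ctrl.sign_off())"
```

```text
the job is handed in; nothing more can be done
None
```

The job is handed in at about 19 s of the 64 s allowed. The sign-off gives no verdict, so these are my own checks.

**What I did:** I dragged the middle-sized board out with the fingertips pressed on it, until its handle's end stood about 60 mm past the front edge. I then gripped the handle, carried the board level and set it on the platter with its handle out to the world −y side. After letting go, I pressed the tare key twice.

**Last checks:**
- **Board position:** its centre was about 6 mm from the platter's centre, and its handle within about 1° of straight out to the side. It had not shifted in the last picture.
- **Tare key:** it met a hard stop at 13 N on the first press and 21 N on the second. It looked up again afterwards, but there is no direct reading of its travel.
- **Bowl, mug and jar:** I never went near them, but did not measure them again at the end.

**Where readings disagreed:** the top and scene cameras differed by 3–6 mm on the front edge and the platter. The wrist camera put the handle about 6 mm further to +y than those two did, and I used the wrist reading for the grip.

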